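# Put the bench tools back on their own outlines

### The job

Pupils have put the block plane, the square and the hammer back on one another's colour-coded tool tiles and left the tape measure lying on the bench. Put all four tools back, each lying flat and squarely on the black outline of its own shape (green tile: plane, blue: square, red: hammer, yellow: tape measure), the hammer and the square pointing as their outlines do; the bare bench and the empty tile are free for parking a tool on the way. Set the tools down, do not drop them, and do not shift or knock over the glue bottle or the pencil pot.

Things in the scene. Friction and masses are not known exactly. Their poses are not given: they have to be found in the camera images.
- plane: Block plane, green body, bright lever cap, brass front knob; 150 mm long (x, knob end +x), 48 mm wide (y), flat parallel sides 30 mm high over the middle 100 mm, 45 mm high overall, about 0.6 kg. Origin at the centre of its sole, z up. Starts on the blue tile. Grip across its sides at the middle.
- square: Engineer's square lying flat, about 0.3 kg: blue stock 28 mm wide (x), 85 mm long (y), 15 mm high; steel blade 3 mm thick, 6 to 9 mm above the underside, between y = 20 and 43 mm, running along +x to x = 104 mm. Origin at the centre of the stock's underside, z up. Starts on the red tile. Grip the stock across its 28 mm at y = -10 mm, clear of the blade.
- hammer: Stubby hammer lying on its side, about 0.4 kg: dark steel head 92 mm long (y), 26 mm across (x), 26 mm high; straight wood and red handle 26 mm wide, 22 to 26 mm high, along +x to x = 140 mm. Origin under the head's centre, z up; balanced at x = 20 mm. Starts on the green tile. Grip across the handle (y) at x = 40 mm.
- tape: Tape measure lying on its side: yellow case 62 mm (x) by 54 mm (y), 30 mm high, with black edges and a round silver and black disc on top; about 0.2 kg. Origin at the centre of its underside, z up. Starts on the bare bench. Grip it across its 54 mm (y).
- tile_plane: Green tile, the plane's place: a fixed flat tile, 170 mm (x) by 100 mm (y), 3 mm thick, on the bench, printed with its tool's black outline 3 mm oversize; origin at the centre of its underside, z up. The outline (long, round-ended) is centred on the tile and lies along its x; the plane may lie either way round in it.
- tile_square: Blue tile, the square's place: a fixed flat tile, 170 mm (x) by 100 mm (y), 3 mm thick, on the bench, printed with its tool's black outline 3 mm oversize; origin at the centre of its underside, z up. The outline is the L of the square: when home, its axes point as the tile's and its origin lies at x = -45 mm, y = 0 of the tile, on its 3 mm surface.
- tile_hammer: Red tile, the hammer's place: a fixed flat tile, 170 mm (x) by 100 mm (y), 3 mm thick, on the bench, printed with its tool's black outline 3 mm oversize; origin at the centre of its underside, z up. The outline is the T of the hammer: when home, its axes point as the tile's and its origin lies at x = -62 mm, y = 0 of the tile, on its 3 mm surface.
- tile_tape: Yellow tile, the tape measure's place, empty at the start: a fixed flat tile, 170 mm (x) by 100 mm (y), 3 mm thick, on the bench, printed with its tool's black outline 3 mm oversize; origin at the centre of its underside, z up. The outline (68 by 60 mm) is centred on the tile, its longer side along the tile's x; the tape measure may lie either way round in it.
- glue: White glue bottle with a red cap, 54 mm in diameter, 150 mm tall, standing loose on the bench; not to be disturbed. Origin at the centre of its base, z up.
- pot: Aluminium pot of coloured pencils, 68 mm in diameter, 90 mm tall (pencils to about 175 mm), standing loose on the bench; not to be disturbed. Origin at the centre of its base, z up.
Mind the look-alikes: they are no part of the job. Several things have the shape of the tile_square; the one meant has the colours described above. Several things look just like the tape: the one meant starts farthest from the robot's base.

How it is judged (in metres and radians):
At the end, for the whole second after the job is handed in: Each tool rests, released and flat, on its own tile: within 12 mm of its outline's place along both axes of the tile and within 0.2 rad of its direction (plane and tape measure either way round; hammer and square pointing as drawn) (x of plane in the frame of tile_plane between -0.012 and 0.012 m and y of plane in the frame of tile_plane between -0.012 and 0.012 m and z of plane in the frame of tile_plane between -0.002 and 0.008 m and angle between the x axis of plane and the x axis of tile_plane, either way round below 0.2 rad and angle between each of plane, square, hammer, tape's own z axis and vertical below 0.1 rad and linear speed of each of plane, square, hammer, tape below 0.02 m/s and x of square in the frame of tile_square between -0.057 and -0.033 m and y of square in the frame of tile_square between -0.012 and 0.012 m and z of square in the frame of tile_square between -0.002 and 0.008 m and angle between the x axis of square and the x axis of tile_square, either way round below 0.2 rad and x of tile_square in the frame of square above 0.02 m and x of hammer in the frame of tile_hammer between -0.074 and -0.05 m and y of hammer in the frame of tile_hammer between -0.012 and 0.012 m and z of hammer in the frame of tile_hammer between -0.002 and 0.008 m and angle between the x axis of hammer and the x axis of tile_hammer, either way round below 0.2 rad and x of tile_hammer in the frame of hammer above 0.02 m and x of tape in the frame of tile_tape between -0.012 and 0.012 m and y of tape in the frame of tile_tape between -0.012 and 0.012 m and z of tape in the frame of tile_tape between -0.002 and 0.008 m and angle between the x axis of tape and the x axis of tile_tape, either way round below 0.2 rad); the robot touches nothing.
It fails at once if the glue bottle was shifted by more than 25 mm or knocked over (distance of glue from where it was at the start of the episode above 0.025 m or angle between glue's own z axis and vertical above 0.35 rad).
It fails at once if the pencil pot was shifted by more than 25 mm or knocked over (distance of pot from where it was at the start of the episode above 0.025 m or angle between pot's own z axis and vertical above 0.35 rad).
It fails at once if a tool was dropped (fell free of the fingers faster than 0.7 m/s, a fall of about 25 mm) ((linear speed of plane above 0.7 m/s and contact force between plane and the fingers below 0.1 N) or (linear speed of square above 0.7 m/s and contact force between square and the fingers below 0.1 N) or (linear speed of hammer above 0.7 m/s and contact force between hammer and the fingers below 0.1 N) or (linear speed of tape above 0.7 m/s and contact force between tape and the fingers below 0.1 N)).
It also fails if it takes over 106 s, if anything falls off the work surface, if the arm or the gripper's body presses on something with over 40 N, if the wrist force passes 120 N, or if a joint passes its speed limit or range.

### The arm

A 6-joint arm with a two-finger parallel gripper is mounted at the origin on the work surface. World frame = base frame: x ahead of the robot, y to its left, z up, the work surface at z = 0. Lengths are in mm, angles in rad, forces in N, time in s.
With the tool pointing down it reaches from about 275 to 850 mm from the base axis. Payload 5.2 kg.
Tool frame: the origin (TCP) lies midway between the tips of the shut fingers; the grasp point (between the pads) lies 19 mm behind it (r.grasp_offset is the distance from the TCP to the grasp point, in mm); x points along the fingers, y is the direction in which the jaws open and shut, and the axes are right-handed (so a half turn about x gives the same grasp; the last joint's range is limited). The gripper opens to 85 mm and grips with 20 to 120 N. Pads are 22 mm wide; open, the fingers measure 114 mm over their backs; the gripper's body (76 mm by 85 mm) begins 54 mm behind the grasp point. The pads swing forward as they close: fully open they stand 13 mm farther back than shut.
Start: joints at [-1.48, 0.259, 1.535, -0, 1.348, -0.203], TCP at [159.296, -526.431, 231.31] pointing down, gripper open.
Joint ranges: [-3.14, 3.14], [-0.91, 2.08], [0.19, 2.58], [-1.22, 4.36], [0.22, 2.71], [-3.12, 3.12]. Speed limits (rad/s): [2.57, 2.57, 3.14, 3.14, 3.14, 3.14].

### API

Orientations are given as a rotation vector (axis times angle).
In Python, from rig import status, optics, r gives the robot as it stands.
- The arm moves only by the shell command python3 -m jog 'ROWS' [FORCE]. ROWS is JSON, a list of rows, each an object of numbers: "dx", "dy", "dz": the shift along the world's x, y, z in units of 40 mm (1.0 is 40 mm); "yaw": the turn about the world's z in units of 6 degrees (1.0 is 6 degrees); "hand": the opening, from 0 (shut) to 1 (fully open). A call has 1 to 8 rows; each row is the pose to reach, as a shift and turn from the pose commanded when the call began; what a row does not reach only later rows make up. A row lasts 1/8 s, in which the tool goes at most 62.5 mm and 10.7 degrees, less where a joint would pass 70% of its speed; a pose out of reach is approached as far as the arm can. A call with a gripper value outside its range is refused whole. The fingers move at their own pace and stop on an object; FORCE is the grip in N (left out, the last holds). Time passes only in rows, so rows that repeat a pose let the fingers close. It gives the time, the measured TCP pose, the force and the opening at its end, in the units of the state.
- status.observe(): the state, without advancing time (a new reading comes with each control period).
- optics.get_image(name): name is "scene" or "top" or "wrist"; returns (picture, depth): 400x640x3 uint8, red, green, blue; 400x640 float32, mm along the optical axis (not along the pixel's ray), 0 where there is no reading.
- optics.calibration(name): a dict with "fov_y" (degrees; the focal length in pixels is half the picture's height over the tangent of half this angle, whatever the lens; pixels are square), "cx", "cy" (the principal point, pixels), "position" and "attitude" of the camera in the world. Camera axes: x right, y down, z forward; pixel columns grow to the right and rows downward; lengths in mm; the calibration is good to about 2 mm. A picture is of the moment at which its call begins: read the wrist's pose just before it. calibration takes no time and is no camera call; for the wrist camera it gives the pose at the moment of the call.
- r.finish_job(): hands the job in, once; it reports no verdict.
The state is a dict: "clock": time; "joint_positions": joint angles; "dq": joint speeds; "tau": joint torques, N m; "eef_pos": TCP position; "orientation": TCP orientation; "contact_force": force on the tool from outside, world axes, zero at the start; "ft_torque": the same for the moment, N m; "width": finger opening in mm.
Only numpy, scipy, OpenCV 4.12 (cv2) and the standard library are available. Lean on these libraries where they do the work, as an engineer would, in place of code of your own. Each camera call takes 0.05 s, during which the arm holds its last target. There are 200 camera calls.

## Working session

There is one attempt and no reset: what is moved stays moved. The work goes in short steps, Python scripts to look and compute and a shell command to move; the robot and the scene stay as the last step left them, time stands still between calls to the robot, and variables do not carry over. Pictures are saved under pics/ and viewed, about 12 in all and at most 16, crops included, and the job is handed in when it is done.

```bash
ls; mkdir -p pics; python3 - <<'E'
from rig import status, optics, r
import cv2,numpy as np
for n in("top","scene"):
    im,d=optics.get_image(n); cv2.imwrite(f"pics/{n}0.png",im[:,:,::-1]); np.save(f"pics/{n}0.npy",d)
    print(n,optics.calibration(n))
print(status.observe())
E
```

```text
pics
top {'fov_y': 46.568520640865145, 'cx': 319.0091836736892, 'cy': 199.9613403324489, 'position': array([ 357.10040549,   12.70021161, 1126.09158096]), 'attitude': array([-2.19743174,  2.18701083, -0.09502017])}
scene {'fov_y': 42.42978965829074, 'cx': 320.05245146339996, 'cy': 196.88179249206854, 'position': array([1218.3126869 ,  -73.55715157, 1096.31986538]), 'attitude': array([-1.92696942, -1.766788  ,  0.58364602])}
{'clock': 0.1, 'joint_positions': array([-1.47982067e+00,  2.59277555e-01,  1.53595333e+00,  1.71847974e-05,
        1.34803520e+00, -2.02829531e-01]), 'dq': array([-0.00136581, -0.00230731, -0.00183789,  0.00137112,  0.00109604,
       -0.00195967]), 'tau': array([ 2.88269825e-03, -4.46972823e+01, -2.91246361e+01, -1.29498753e-04,
        6.40838844e-03, -2.74512104e-05]), 'eef_pos': array([ 159.24679982, -525.94604641,  230.56199642]), 'orientation': array([ 2.06436395,  0.30718214, -2.06413384]), 'contact_force': array([-0.17636499,  0.4539121 ,  0.51389855]), 'ft_torque': array([-0.05934902, -0.0494998 , -0.01440944]), 'width': 85.31411260710023}
```

View pics/top0.png

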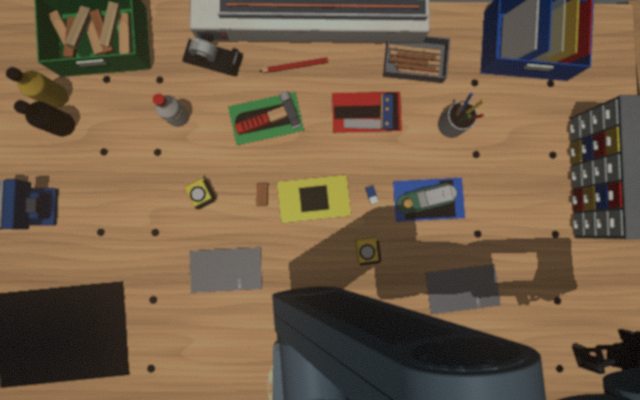

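View pics/scene0.png

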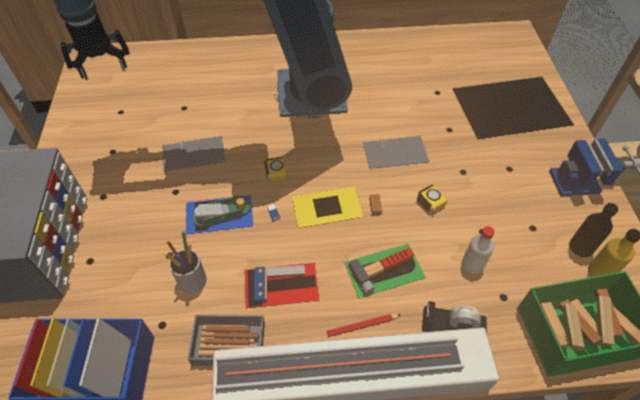

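The top view shows the following:
- **Tiles:** green tile (267,117) holding the hammer, red (366,112) holding the square, blue (429,199) holding the plane, and yellow (314,199) empty.
- **Tapes:** look-alikes at (200,192) and (368,251).
- **Grey tiles:** two at (226,270) and (462,288), neither of them blue.
- **Obstacles:** glue (170,109) and pot (460,118).

I'll measure these next and take a rectified close crop.

```bash
cat > h.py <<'E'
import numpy as np,cv2
from scipy.spatial.transform import Rotation as R
from rig import status, optics, r
def cam(c): 
    return 200/np.tan(np.radians(c["fov_y"]/2)),R.from_rotvec(c["attitude"]).as_matrix(),np.array(c["position"])
def pix(c,P):
    f,M,p=cam(c); q=(np.asarray(P,float)-p)@M
    return np.stack([f*q[...,0]/q[...,2]+c["cx"],f*q[...,1]/q[...,2]+c["cy"]],-1)
def onz(c,u,v,z):
    f,M,p=cam(c); d=M@np.array([(u-c["cx"])/f,(v-c["cy"])/f,1]); return p+d*(z-p[2])/d[2]
def world(c,d):
    f,M,p=cam(c); v,u=np.mgrid[:400,:640]
    q=np.stack([(u-c["cx"])/f*d,(v-c["cy"])/f*d,d],-1); return q@M.T+p
def rect(c,im,x0,x1,y0,y1,z,s):
    # rows: x from x1 down to x0; cols: y from y1 down to y0; s px/mm
    X,Y=np.meshgrid(np.arange(x1,x0,-1/s),np.arange(y1,y0,-1/s),indexing="ij")
    m=pix(c,np.stack([X,Y,np.full_like(X,z)],-1)).astype(np.float32)
    return cv2.remap(im,m[...,0],m[...,1],cv2.INTER_CUBIC)
def grid(o,x0,x1,y0,y1,s,st=50):
    o=np.ascontiguousarray(o[:,:,::-1])
    for x in range(-(-x0//st)*st,x1,st): cv2.putText(o,str(x),(0,int((x1-x)*s)+4),0,.4,(0,0,255)); cv2.line(o,(28,int((x1-x)*s)),(36,int((x1-x)*s)),(0,0,255))
    for y in range(-(-y0//st)*st,y1,st): cv2.putText(o,str(y),(int((y1-y)*s)-12,10),0,.4,(255,0,0)); cv2.line(o,(int((y1-y)*s),12),(int((y1-y)*s),18),(255,0,0))
    return o
E
python3 - <<'E'
from h import *
c=optics.calibration("top"); im=cv2.imread("pics/top0.png")[:,:,::-1]; d=np.load("pics/top0.npy")
W=world(c,d)
for n,(u,v) in dict(tapeA=(200,192),tapeB=(368,251),bench=(320,150),glue=(166,103),pot=(460,118),green=(240,130),yellow=(314,180),base=(400,350)).items(): print(n,W[v,u].round(),np.hypot(*W[v,u][:2]).round())
hsv=cv2.cvtColor(np.ascontiguousarray(im),cv2.COLOR_RGB2HSV)
for n,lo,hi,box in[("green",(45,90,40),(85,255,255),(225,85,310,150)),("yellow",(24,120,60),(34,255,255),(270,170,355,225)),("blue",(105,120,40),(125,255,255),(388,172,470,225)),("red",(172,120,60),(180,255,255),(325,85,405,137))]:
    m=cv2.inRange(hsv,lo,hi)
    if n=="red": m|=cv2.inRange(hsv,(0,150,60),(6,255,255))
    k=np.zeros_like(m);k[box[1]:box[3],box[0]:box[2]]=1;m*=k
    p=np.argwhere(m)[:,::-1]; P=np.array([onz(c,u,v,3)[:2] for u,v in p],np.float32)
    print(n,len(p),cv2.minAreaRect(P))
o=rect(c,im,300,560,-260,270,3,1.5); cv2.imwrite("pics/rect0.png",grid(o,300,560,-260,270,1.5))
E
```

```text
tapeA [453. 277.  32.] 531.0
tapeB [ 316. -119.   30.] 338.0
bench [560.  -6.   0.] 560.0
glue [638. 331. 130.] 718.0
pot [ 615. -317.  108.] 692.0
green [602. 186.  29.] 630.0
yellow [486.   8.   2.] 486.0
base [255. -65. 710.] 263.0
green 1229 ((638.2108154296875, 127.56090545654297), (96.85514068603516, 166.63604736328125), 13.043014526367188)
yellow 2327 ((441.6405944824219, 9.101646423339844), (100.09476470947266, 170.18460083007812), 6.381516933441162)
blue 718 ((441.43792724609375, -270.6432800292969), (92.96984100341797, 164.01443481445312), 3.2675843238830566)
red 1060 ((656.5526733398438, -119.24343872070312), (97.56534576416016, 167.80738830566406), 0.5118136405944824)
```

View pics/rect0.png

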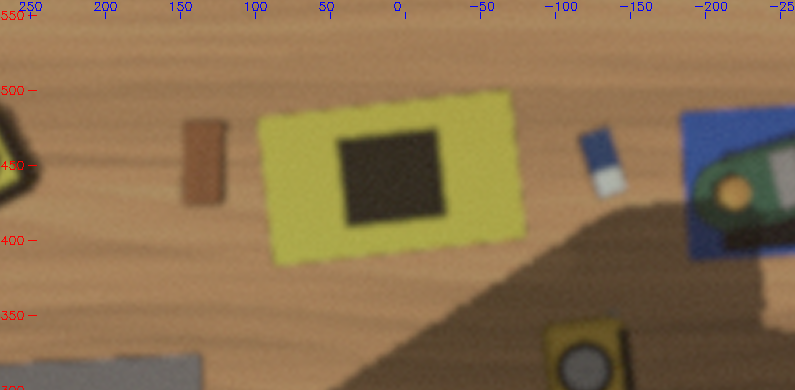

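The rectified crop shows the yellow tile with its outline at about (442,9) mm. Tape A is 531 mm from the base and tape B 338 mm, so A is the target. Next I'll crop the tiles that hold tools.

```bash
python3 - <<'E'
from h import *
c=optics.calibration("top"); im=cv2.imread("pics/top0.png")[:,:,::-1]
a=rect(c,im,570,720,-220,230,3,1.75); b=rect(c,im,380,510,-370,-180,3,2); e=rect(c,im,400,510,220,330,3,2)
a=grid(a,570,720,-220,230,1.75);b=grid(b,380,510,-370,-180,2);e=grid(e,400,510,220,330,2)
o=np.zeros((540,800,3),np.uint8);o[:a.shape[0],:a.shape[1]]=a;o[270:270+b.shape[0],:b.shape[1]]=b;o[270:270+e.shape[0],450:450+e.shape[1]]=e
cv2.imwrite("pics/crops1.png",o)
E
```

```text
(no output)
```

View pics/crops1.png

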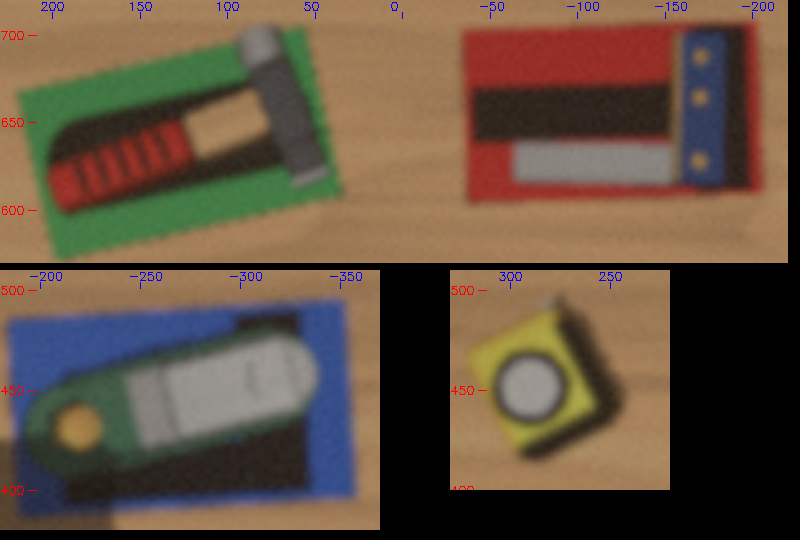

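```bash
python3 - <<'E'
from h import *
s=status.observe(); M=R.from_rotvec(s["orientation"]).as_matrix(); print(M.round(2))
print("jaw yaw",np.degrees(np.arctan2(M[1,1],M[0,1])))
c=optics.calibration("wrist");f,C,p=cam(c);print(f,c["cx"],c["cy"],p-s["eef_pos"]);print(C.round(2))
E
python3 -m jog '[{"dx":1,"dy":1.2,"dz":0.3,"hand":1},{"dx":2,"dy":2.5,"dz":0.6},{"dx":3,"dy":3.8,"dz":0.9},{"dx":4,"dy":5.1,"dz":1.2},{"dx":5,"dy":6.4,"dz":1.5},{"dx":6,"dy":7.7,"dz":1.8},{"dx":7,"dy":9,"dz":2.1},{"dx":8,"dy":10,"dz":2.5}]' 40
```

```text
[[-0.    0.29 -0.96]
 [ 0.   -0.96 -0.29]
 [-1.   -0.   -0.  ]]
jaw yaw -73.16640472309346
335.1176282121056 317.7703233189294 198.57031679586154 [ 78.54367494  23.48101968 142.84541393]
[[ 0.29 -0.91 -0.3 ]
 [-0.96 -0.28 -0.09]
 [-0.    0.32 -0.95]]invalid input at $[0]: expected keys dx, dy, dz, yaw, hand
```

```bash
python3 -m jog '[{"dx":1,"dy":1.2,"dz":0.3,"yaw":-0.3,"hand":1},{"dx":2,"dy":2.5,"dz":0.6,"yaw":-0.6,"hand":1},{"dx":3,"dy":3.8,"dz":0.9,"yaw":-0.9,"hand":1},{"dx":4,"dy":5.1,"dz":1.2,"yaw":-1.2,"hand":1},{"dx":5,"dy":6.4,"dz":1.5,"yaw":-1.5,"hand":1},{"dx":6,"dy":7.7,"dz":1.8,"yaw":-1.8,"hand":1},{"dx":7,"dy":9,"dz":2.1,"yaw":-2.2,"hand":1},{"dx":8,"dy":10,"dz":2.5,"yaw":-2.5,"hand":1}]' 40
```

```text
clock: 1.1
eef_pos: [465.1, -140.3, 325.9]
orientation: [2.205, 0.034, -2.207]
contact_force: [0.9, -0.5, -0.0]
width: 85.3
```

```bash
python3 -m jog '[{"dx":1.2,"dy":-0.3,"dz":-0.5,"yaw":0,"hand":0.6},{"dx":2.4,"dy":-0.6,"dz":-1,"yaw":0,"hand":0.6},{"dx":3.6,"dy":-0.9,"dz":-1.5,"yaw":0,"hand":0.6},{"dx":4.7,"dy":-1.15,"dz":-2,"yaw":0,"hand":0.6},{"dx":4.7,"dy":-1.15,"dz":-2,"yaw":0,"hand":0.6},{"dx":4.7,"dy":-1.15,"dz":-2,"yaw":0,"hand":0.6}]' 40
cat >> h.py <<'E'
def look(name,x0,x1,y0,y1,z=3,s=2,st=20):
    s0=status.observe(); c=optics.calibration("wrist"); im,d=optics.get_image("wrist")
    cv2.imwrite(f"pics/{name}_raw.png",im[:,:,::-1]); np.save(f"pics/{name}.npy",d); np.savez(f"pics/{name}_c.npz",**c)
    cv2.imwrite(f"pics/{name}.png",grid(rect(c,im,x0,x1,y0,y1,z,s),x0,x1,y0,y1,s,st))
    M=R.from_rotvec(s0["orientation"]).as_matrix(); print(s0["clock"],s0["eef_pos"].round(1),"jaw",np.degrees(np.arctan2(M[1,1],M[0,1])).round(1),s0["width"].round(1))
    return c,im,d
E
python3 - <<'E'
from h import *
look("w1",570,730,-250,60)
E
```

```text
clock: 1.85
eef_pos: [652.0, -188.1, 245.3]
orientation: [2.204, 0.036, -2.207]
contact_force: [0.6, 0.6, 0.1]
width: 51.5Traceback (most recent call last):
  File "<stdin>", line 2, in <module>
  File "h.py", line 28, in look
    M=R.from_rotvec(s0["orientation"]).as_matrix(); print(s0["clock"],s0["eef_pos"].round(1),"jaw",np.degrees(np.arctan2(M[1,1],M[0,1])).round(1),s0["width"].round(1))
                                                                                                                                                  ^^^^^^^^^^^^^^^^^
AttributeError: 'float' object has no attribute 'round'
```

View pics/w1.png

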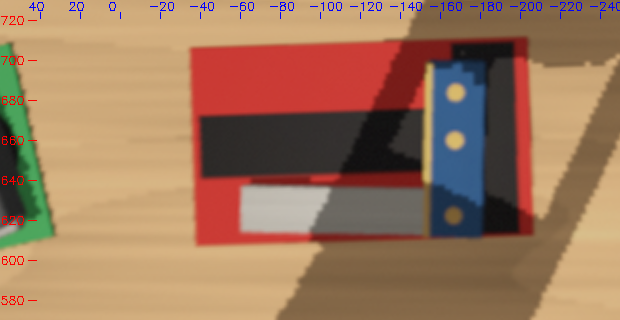

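```bash
sed -i 's/s0\["width"\].round(1)/round(s0["width"],1)/' h.py; python3 -m jog '[{"dx":0.4,"dy":0.46,"dz":-1,"yaw":-0.4,"hand":0.6},{"dx":0.4,"dy":0.46,"dz":-2.3,"yaw":-0.4,"hand":0.6},{"dx":0.4,"dy":0.46,"dz":-3.6,"yaw":-0.4,"hand":0.6},{"dx":0.4,"dy":0.46,"dz":-4.6,"yaw":-0.4,"hand":0.6},{"dx":0.4,"dy":0.46,"dz":-5.2,"yaw":-0.4,"hand":0.6},{"dx":0.4,"dy":0.46,"dz":-5.4,"yaw":-0.4,"hand":0.6},{"dx":0.4,"dy":0.46,"dz":-5.4,"yaw":-0.4,"hand":0.6}]'
```

```text
clock: 2.78
eef_pos: [668.8, -170.2, 31.4]
orientation: [-2.218, 0.012, 2.215]
contact_force: [0.3, -0.7, -0.0]
width: 51.2
```

```bash
python3 -m jog '[{"dx":0,"dy":0,"dz":-0.3,"yaw":0,"hand":0.6},{"dx":0,"dy":0,"dz":-0.55,"yaw":0,"hand":0.6},{"dx":0,"dy":0,"dz":-0.65,"yaw":0,"hand":0.6},{"dx":0,"dy":0,"dz":-0.65,"yaw":0,"hand":0.2},{"dx":0,"dy":0,"dz":-0.65,"yaw":0,"hand":0.2},{"dx":0,"dy":0,"dz":-0.65,"yaw":0,"hand":0.2},{"dx":0,"dy":0,"dz":-0.65,"yaw":0,"hand":0.2}]' 60
```

```text
clock: 3.65
eef_pos: [668.8, -170.0, 3.9]
orientation: [-2.217, 0.011, 2.216]
contact_force: [1.0, 0.6, -0.9]
width: 26.6
```

```bash
python3 -m jog '[{"dx":0,"dy":0,"dz":0.3,"yaw":0,"hand":0.2},{"dx":0,"dy":0,"dz":1.2,"yaw":0,"hand":0.2},{"dx":-1.2,"dy":0.8,"dz":1.5,"yaw":0,"hand":0.2},{"dx":-2.4,"dy":1.6,"dz":1.5,"yaw":0,"hand":0.2},{"dx":-3.6,"dy":2.4,"dz":1.5,"yaw":0,"hand":0.2},{"dx":-4.7,"dy":3.1,"dz":1.5,"yaw":0,"hand":0.2},{"dx":-5.4,"dy":3.5,"dz":1,"yaw":0,"hand":0.2},{"dx":-5.4,"dy":3.5,"dz":0.6,"yaw":0,"hand":0.2}]' 60
python3 -m jog '[{"dx":0,"dy":0,"dz":0,"yaw":0,"hand":0.2},{"dx":0,"dy":0,"dz":-0.3,"yaw":0,"hand":0.2}]' 60
```

```text
clock: 4.65
eef_pos: [449.7, -28.3, 28.1]
orientation: [-2.215, 0.009, 2.219]
contact_force: [-0.3, -0.6, -3.5]
width: 26.3
clock: 4.9
eef_pos: [454.7, -30.7, 17.0]
orientation: [-2.221, 0.013, 2.213]
contact_force: [-0.3, 0.3, -3.5]
width: 26.6
```

```bash
python3 -m jog '[{"dx":0,"dy":0,"dz":-0.2,"yaw":0,"hand":0.2},{"dx":0,"dy":0,"dz":-0.31,"yaw":0,"hand":0.2},{"dx":0,"dy":0,"dz":-0.31,"yaw":0,"hand":0.2},{"dx":0,"dy":0,"dz":-0.31,"yaw":0,"hand":0.6},{"dx":0,"dy":0,"dz":-0.31,"yaw":0,"hand":0.6},{"dx":0,"dy":0,"dz":0.5,"yaw":0,"hand":0.6},{"dx":0,"dy":0,"dz":1.5,"yaw":0,"hand":0.6}]'
python3 -m jog '[{"dx":0.8,"dy":0.6,"dz":1,"yaw":0.5,"hand":0.6},{"dx":1.8,"dy":1.3,"dz":1.7,"yaw":1,"hand":0.6},{"dx":2.8,"dy":2,"dz":2.4,"yaw":1.6,"hand":0.6},{"dx":3.8,"dy":2.7,"dz":3.1,"yaw":2.2,"hand":0.6},{"dx":4.6,"dy":3.4,"dz":3.8,"yaw":3,"hand":0.6},{"dx":4.6,"dy":3.4,"dz":4,"yaw":3,"hand":0.6},{"dx":4.6,"dy":3.4,"dz":4,"yaw":3,"hand":0.6}]'
python3 - <<'E'
from h import *
look("w2",560,720,20,230)
E
```

```text
clock: 5.78
eef_pos: [451.9, -29.8, 75.9]
orientation: [-2.213, 0.01, 2.219]
contact_force: [0.8, 0.4, -0.2]
width: 51.2
clock: 6.65
eef_pos: [636.2, 105.9, 235.6]
orientation: [2.057, 0.315, -2.058]
contact_force: [-0.3, -0.5, -0.3]
width: 51.3
6.65 [636.2 105.9 235.6] jaw -72.6 51.3
```

View pics/w2.png

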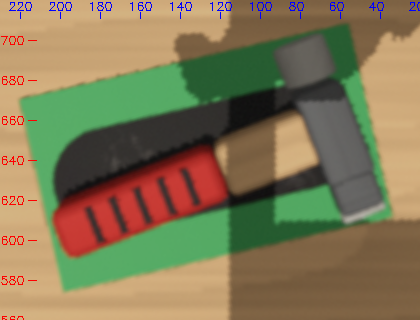

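```bash
python3 -m jog '[{"dx":0.25,"dy":0,"dz":-0.5,"yaw":1.75,"hand":0.6},{"dx":0.25,"dy":0,"dz":-1,"yaw":3.5,"hand":0.6},{"dx":0.25,"dy":0,"dz":-1.5,"yaw":5.25,"hand":0.6},{"dx":0.25,"dy":0,"dz":-2,"yaw":7,"hand":0.6},{"dx":0.25,"dy":0,"dz":-2.5,"yaw":8.75,"hand":0.6},{"dx":0.25,"dy":0,"dz":-3,"yaw":10.5,"hand":0.6},{"dx":0.25,"dy":0,"dz":-3.5,"yaw":12.25,"hand":0.6},{"dx":0.25,"dy":0,"dz":-4,"yaw":14,"hand":0.6}]'
python3 -m jog '[{"dx":0,"dy":0,"dz":0,"yaw":1.6,"hand":0.6},{"dx":0,"dy":0,"dz":0,"yaw":1.6,"hand":0.6},{"dx":0,"dy":0,"dz":0,"yaw":1.6,"hand":0.6}]'
python3 - <<'E'
from h import *
c,im,d=look("w3",570,720,30,230)
W=world(c,d); m=(W[...,2]>13)&(W[...,2]<36)&(W[...,0]>560)&(W[...,0]<720)&(W[...,1]>20)&(W[...,1]<230)&(d>0)
P=W[m][:,:2].astype(np.float32); a=np.radians(111); X=np.array([np.cos(a),np.sin(a)])
t=(P-[646,106])@X; l=(P-[646,106])@[-X[1],X[0]]
for lo in range(-50,60,10):
    k=(t>=lo)&(t<lo+10); 
    if k.sum()>20: print(lo,k.sum(),np.percentile(l[k],[3,50,97]).round(1))
E
```

```text
clock: 7.7
eef_pos: [644.8, 104.8, 74.2]
orientation: [1.057, 1.301, -1.06]
contact_force: [0.1, 0.2, -0.2]
width: 51.2
clock: 8.07
eef_pos: [646.1, 105.5, 75.8]
orientation: [0.938, 1.36, -0.938]
contact_force: [-1.1, -0.3, -0.2]
width: 50.8
8.075 [646.1 105.5  75.8] jaw 20.8 50.8
-50 1292 [-32.8   2.   33.6]
-40 1597 [-33.8  -0.6  33.5]
-30 1276 [-34.2   1.   32.7]
-20 586 [-10.3   1.8  14. ]
-10 597 [-10.2   1.8  13.7]
0 643 [-10.1   2.3  14.2]
10 599 [-9.4  2.2 13.9]
20 666 [-9.8  2.1 14.1]
30 733 [-9.7  2.1 14.4]
40 767 [-9.6  2.5 14.2]
50 802 [-9.5  2.4 14.5]
```

```bash
python3 -m jog '[{"dx":-0.05,"dy":-0.02,"dz":-0.8,"yaw":0,"hand":0.6},{"dx":-0.05,"dy":-0.02,"dz":-1.5,"yaw":0,"hand":0.6},{"dx":-0.05,"dy":-0.02,"dz":-1.76,"yaw":0,"hand":0.6},{"dx":-0.05,"dy":-0.02,"dz":-1.76,"yaw":0,"hand":0.6},{"dx":-0.05,"dy":-0.02,"dz":-1.76,"yaw":0,"hand":0.15},{"dx":-0.05,"dy":-0.02,"dz":-1.76,"yaw":0,"hand":0.15},{"dx":-0.05,"dy":-0.02,"dz":-1.76,"yaw":0,"hand":0.15},{"dx":-0.05,"dy":-0.02,"dz":-1.76,"yaw":0,"hand":0.15}]' 80
```

```text
clock: 9.12
eef_pos: [645.7, 105.2, 7.2]
orientation: [0.936, 1.358, -0.933]
contact_force: [-1.0, 0.4, 6.5]
width: 24.6
```

```bash
python3 -m jog '[{"dx":0,"dy":0,"dz":0.3,"yaw":0,"hand":0.15},{"dx":0,"dy":0,"dz":1.2,"yaw":0,"hand":0.15},{"dx":0.1,"dy":-1.2,"dz":1.5,"yaw":-0.6,"hand":0.15},{"dx":0.15,"dy":-2.5,"dz":1.5,"yaw":-1.2,"hand":0.15},{"dx":0.2,"dy":-3.8,"dz":1.5,"yaw":-1.8,"hand":0.15},{"dx":0.25,"dy":-5,"dz":1.5,"yaw":-2.4,"hand":0.15},{"dx":0.35,"dy":-6,"dz":1.3,"yaw":-3,"hand":0.15},{"dx":0.35,"dy":-6.2,"dz":1,"yaw":-3.2,"hand":0.15}]'
python3 -m jog '[{"dx":0,"dy":0,"dz":0,"yaw":0,"hand":0.15},{"dx":0,"dy":0,"dz":0,"yaw":0,"hand":0.15}]'
python3 - <<'E'
from h import *
look("w4",590,730,-240,-20)
E
```

```text
clock: 10.12
eef_pos: [659.0, -146.2, 45.8]
orientation: [1.189, 1.22, -1.188]
contact_force: [0.6, -0.2, -3.9]
width: 24.3
clock: 10.38
eef_pos: [658.4, -141.2, 45.4]
orientation: [1.185, 1.226, -1.185]
contact_force: [0.2, 0.2, -3.8]
width: 24.2
10.375 [ 658.4 -141.2   45.4] jaw 1.9 24.2
```

View pics/w4.png

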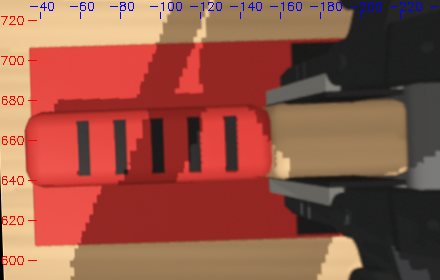

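The hammer is gripped, level and lined up over the red tile (handle at rows 110-185), so I'll set it down.

```bash
python3 -m jog '[{"dx":0.03,"dy":-0.04,"dz":-0.4,"yaw":0,"hand":0.15},{"dx":0.03,"dy":-0.04,"dz":-0.8,"yaw":0,"hand":0.15},{"dx":0.03,"dy":-0.04,"dz":-0.94,"yaw":0,"hand":0.15},{"dx":0.03,"dy":-0.04,"dz":-0.97,"yaw":0,"hand":0.15},{"dx":0.03,"dy":-0.04,"dz":-0.97,"yaw":0,"hand":0.6},{"dx":0.03,"dy":-0.04,"dz":-0.97,"yaw":0,"hand":0.6},{"dx":0.03,"dy":-0.04,"dz":-0.97,"yaw":0,"hand":0.6},{"dx":0.03,"dy":-0.04,"dz":0,"yaw":0,"hand":0.6}]'
python3 -m jog '[{"dx":-0.3,"dy":0.4,"dz":1,"yaw":0.2,"hand":0.8},{"dx":-1.5,"dy":0.2,"dz":2.2,"yaw":0.4,"hand":0.8},{"dx":-2.7,"dy":-0.6,"dz":3.2,"yaw":0.8,"hand":0.8},{"dx":-3.9,"dy":-1.6,"dz":4.2,"yaw":1.2,"hand":0.8},{"dx":-5,"dy":-2.6,"dz":4.6,"yaw":1.5,"hand":0.8},{"dx":-5.4,"dy":-3.2,"dz":4.6,"yaw":1.5,"hand":0.8},{"dx":-5.4,"dy":-3.2,"dz":4.6,"yaw":1.5,"hand":0.8},{"dx":-5.4,"dy":-3.2,"dz":4.6,"yaw":1.5,"hand":0.8}]'
python3 - <<'E'
from h import *
look("w5",360,500,-370,-170)
E
```

```text
clock: 11.42
eef_pos: [657.2, -143.5, 42.1]
orientation: [1.185, 1.231, -1.19]
contact_force: [1.0, -0.1, -0.1]
width: 51.2
clock: 12.42
eef_pos: [443.9, -272.3, 229.4]
orientation: [1.07, 1.292, -1.069]
contact_force: [0.2, 0.1, 0.6]
width: 68.3
12.425 [ 443.9 -272.3  229.4] jaw 10.8 68.3
```

View pics/w5.png

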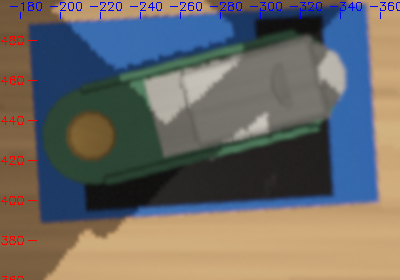

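The outline L is confirmed, with its stock at the -y end. Blue tile corners are at (41,222), (378,201) and (31,22), which puts its centre near (444,-272) with yaw 93.6°. Next I'll fit the plane from depth.

```bash
python3 - <<'E'
from h import *
c=dict(np.load("pics/w5_c.npz"));d=np.load("pics/w5.npy");W=world(c,d)
m=(W[...,2]>22)&(W[...,2]<60)&(abs(W[...,0]-444)<60)&(abs(W[...,1]+272)<100)&(d>0)
P=W[m][:,:2].astype(np.float32);print(m.sum(),W[m][:,2].max(),cv2.minAreaRect(P))
print(np.median(W[...,2][(abs(W[...,0]-410)<8)&(abs(W[...,1]+280)<20)]))
E
```

```text
3457 48.8156582807394 ((445.27642822265625, -264.2910461425781), (48.40995788574219, 127.3945083618164), 14.648674964904785)
281.2077232362817
```

```bash
python3 -m jog '[{"dx":0.04,"dy":0.2,"dz":-1.2,"yaw":0.63,"hand":0.8},{"dx":0.04,"dy":0.2,"dz":-2.5,"yaw":0.63,"hand":0.8},{"dx":0.04,"dy":0.2,"dz":-3.7,"yaw":0.63,"hand":0.8},{"dx":0.04,"dy":0.2,"dz":-4.6,"yaw":0.63,"hand":0.8},{"dx":0.04,"dy":0.2,"dz":-5.3,"yaw":0.63,"hand":0.8},{"dx":0.04,"dy":0.2,"dz":-5.6,"yaw":0.63,"hand":0.8},{"dx":0.04,"dy":0.2,"dz":-5.63,"yaw":0.63,"hand":0.8},{"dx":0.04,"dy":0.2,"dz":-5.63,"yaw":0.63,"hand":0.8}]' 100
python3 -m jog '[{"dx":0,"dy":0,"dz":0,"yaw":0,"hand":0.4},{"dx":0,"dy":0,"dz":0,"yaw":0,"hand":0.4},{"dx":0,"dy":0,"dz":0,"yaw":0,"hand":0.4},{"dx":0,"dy":0,"dz":0.4,"yaw":0,"hand":0.4},{"dx":0,"dy":0,"dz":0.4,"yaw":0,"hand":0.4}]' 100
```

```text
clock: 13.48
eef_pos: [446.3, -264.6, 5.1]
orientation: [1.018, 1.318, -1.019]
contact_force: [-0.5, -0.3, 0.0]
width: 68.6
clock: 14.1
eef_pos: [446.1, -265.0, 21.6]
orientation: [1.019, 1.316, -1.019]
contact_force: [0.5, -0.0, -6.5]
width: 46.4
```

```bash
python3 -m jog '[{"dx":0.4,"dy":0.9,"dz":1.1,"yaw":0,"hand":0.4},{"dx":1,"dy":2.1,"dz":1.5,"yaw":0,"hand":0.4},{"dx":1.7,"dy":3.4,"dz":1.5,"yaw":0,"hand":0.4},{"dx":2.4,"dy":4.7,"dz":1.5,"yaw":-0.1,"hand":0.4},{"dx":3,"dy":6,"dz":1.5,"yaw":-0.2,"hand":0.4},{"dx":3.6,"dy":7.3,"dz":1.5,"yaw":-0.33,"hand":0.4},{"dx":4.3,"dy":8.6,"dz":1.3,"yaw":-0.33,"hand":0.4},{"dx":4.87,"dy":9.6,"dz":0.8,"yaw":-0.33,"hand":0.4}]' 100
python3 -m jog '[{"dx":0,"dy":0.2,"dz":0,"yaw":0,"hand":0.4},{"dx":0,"dy":0.2,"dz":0,"yaw":0,"hand":0.4}]' 100
python3 - <<'E'
from h import *
look("w6",570,720,10,260)
E
```

```text
clock: 15.1
eef_pos: [641.6, 122.1, 52.6]
orientation: [1.046, 1.304, -1.043]
contact_force: [0.6, -0.0, -5.6]
width: 46.2
clock: 15.35
eef_pos: [639.1, 128.0, 51.3]
orientation: [1.043, 1.308, -1.046]
contact_force: [0.1, -1.8, -5.6]
width: 46.3
15.35 [639.1 128.   51.3] jaw 12.7 46.3
```

View pics/w6.png

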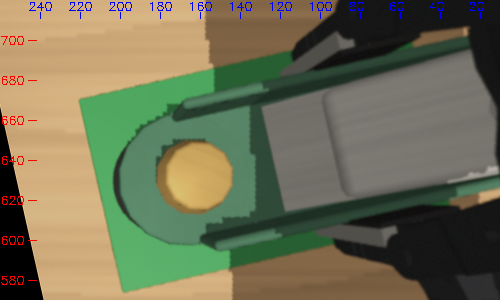

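The plane is held level and its round end at (120,185) sits inside the tile edge as it should. I'll set it down.

```bash
python3 -m jog '[{"dx":0.05,"dy":-0.04,"dz":-0.5,"yaw":0,"hand":0.4},{"dx":0.05,"dy":-0.04,"dz":-0.9,"yaw":0,"hand":0.4},{"dx":0.05,"dy":-0.04,"dz":-1.1,"yaw":0,"hand":0.4},{"dx":0.05,"dy":-0.04,"dz":-1.16,"yaw":0,"hand":0.4},{"dx":0.05,"dy":-0.04,"dz":-1.16,"yaw":0,"hand":0.4},{"dx":0.05,"dy":-0.04,"dz":-1.16,"yaw":0,"hand":0.8},{"dx":0.05,"dy":-0.04,"dz":-1.16,"yaw":0,"hand":0.8},{"dx":0.05,"dy":-0.04,"dz":0,"yaw":0,"hand":0.8}]'
python3 -m jog '[{"dx":-0.3,"dy":0,"dz":1.3,"yaw":-1.5,"hand":0.6},{"dx":-1.3,"dy":-0.7,"dz":1.6,"yaw":-3.2,"hand":0.6},{"dx":-2.3,"dy":-1.7,"dz":1.8,"yaw":-4.9,"hand":0.6},{"dx":-3.3,"dy":-2.6,"dz":2,"yaw":-6.6,"hand":0.6},{"dx":-4.3,"dy":-3.5,"dz":2.2,"yaw":-8.3,"hand":0.6},{"dx":-4.8,"dy":-3.9,"dz":2.4,"yaw":-10,"hand":0.6},{"dx":-4.8,"dy":-3.9,"dz":2.4,"yaw":-11.7,"hand":0.6},{"dx":-4.8,"dy":-3.9,"dz":2.4,"yaw":-13.4,"hand":0.6}]'
python3 -m jog '[{"dx":0,"dy":0,"dz":0,"yaw":-1.7,"hand":0.6},{"dx":0,"dy":0,"dz":0,"yaw":-3.4,"hand":0.6},{"dx":0,"dy":0,"dz":0,"yaw":-3.7,"hand":0.6},{"dx":0,"dy":0,"dz":0,"yaw":-3.7,"hand":0.6}]'
python3 - <<'E'
from h import *
look("w7",370,510,-110,120)
E
```

```text
clock: 16.4
eef_pos: [639.6, 126.0, 49.3]
orientation: [1.042, 1.311, -1.05]
contact_force: [0.9, 1.0, 0.1]
width: 68.5
clock: 17.4
eef_pos: [450.7, -30.5, 149.3]
orientation: [2.015, 0.387, -2.01]
contact_force: [0.3, -0.3, 0.2]
width: 51.2
clock: 17.9
eef_pos: [450.5, -30.0, 148.6]
orientation: [2.221, 0.003, -2.219]
contact_force: [0.1, 0.4, 0.6]
width: 51.1
17.9 [450.5 -30.  148.6] jaw -89.8 51.1
```

View pics/w7.png

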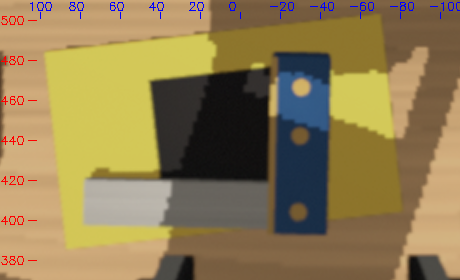

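```bash
python3 - <<'E'
from h import *
c=optics.calibration("top");W=world(c,np.load("pics/top0.npy"))
for q in[(-317,600),(331,620)]:
  m=(abs(W[...,1]-q[0])<70)&(abs(W[...,0]-q[1])<90)&(W[...,2]>25)
  P=W[m]; print(P.min(0).round(),P.max(0).round())
E
```

```text
[ 594. -361.   26.] [ 660. -295.  176.]
[615. 314.  25.] [669. 367. 154.]
```

```bash
python3 -m jog '[{"dx":0.06,"dy":0,"dz":-1.2,"yaw":0,"hand":0.6},{"dx":0.06,"dy":0,"dz":-2.4,"yaw":0,"hand":0.6},{"dx":0.06,"dy":0,"dz":-3.2,"yaw":0,"hand":0.6},{"dx":0.06,"dy":0,"dz":-3.58,"yaw":0,"hand":0.6},{"dx":0.06,"dy":0,"dz":-3.6,"yaw":0,"hand":0.6},{"dx":0.06,"dy":0,"dz":-3.6,"yaw":0,"hand":0.2},{"dx":0.06,"dy":0,"dz":-3.6,"yaw":0,"hand":0.2},{"dx":0.06,"dy":0,"dz":-3.6,"yaw":0,"hand":0.2}]' 60
python3 -m jog '[{"dx":0,"dy":0,"dz":0,"yaw":0,"hand":0.2},{"dx":0,"dy":0,"dz":0.3,"yaw":0,"hand":0.2},{"dx":0,"dy":0,"dz":1.3,"yaw":0,"hand":0.2},{"dx":0,"dy":-1.3,"dz":1.5,"yaw":0.2,"hand":0.2},{"dx":0.05,"dy":-2.7,"dz":1.5,"yaw":0.4,"hand":0.2},{"dx":0.1,"dy":-4.1,"dz":1.5,"yaw":0.65,"hand":0.2},{"dx":0.1,"dy":-5.5,"dz":1.5,"yaw":0.65,"hand":0.2},{"dx":0.1,"dy":-6.7,"dz":1.2,"yaw":0.65,"hand":0.2}]' 60
python3 -m jog '[{"dx":0,"dy":-0.4,"dz":-0.3,"yaw":0,"hand":0.2},{"dx":0,"dy":-0.46,"dz":-0.3,"yaw":0,"hand":0.2},{"dx":0,"dy":-0.46,"dz":-0.3,"yaw":0,"hand":0.2}]' 60
python3 - <<'E'
from h import *
look("w8",370,510,-370,-170)
E
```

```text
clock: 18.95
eef_pos: [453.5, -30.2, 5.3]
orientation: [2.223, 0.0, -2.218]
contact_force: [-0.5, 0.6, 6.9]
width: 26.1
clock: 19.95
eef_pos: [457.0, -300.8, 53.6]
orientation: [2.188, 0.072, -2.184]
contact_force: [1.6, 0.3, -2.9]
width: 26.2
clock: 20.32
eef_pos: [456.3, -314.9, 40.3]
orientation: [2.186, 0.077, -2.188]
contact_force: [0.1, 0.2, -2.8]
width: 26.0
20.325 [ 456.3 -314.9   40.3] jaw -86.0 26.0
```

View pics/w8.png

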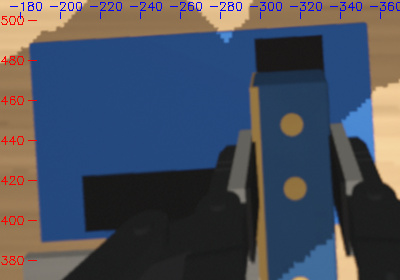

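The tile centre comes out at (444.2,-272.2), as before, and the outline's stock axis (289,38) fits the target. I'll lower the square.

```bash
python3 -m jog '[{"dx":0.01,"dy":-0.035,"dz":-0.4,"yaw":0,"hand":0.2},{"dx":0.01,"dy":-0.035,"dz":-0.75,"yaw":0,"hand":0.2},{"dx":0.01,"dy":-0.035,"dz":-0.88,"yaw":0,"hand":0.2},{"dx":0.01,"dy":-0.035,"dz":-0.89,"yaw":0,"hand":0.2},{"dx":0.01,"dy":-0.035,"dz":-0.89,"yaw":0,"hand":0.2},{"dx":0.01,"dy":-0.035,"dz":-0.89,"yaw":0,"hand":0.6},{"dx":0.01,"dy":-0.035,"dz":-0.89,"yaw":0,"hand":0.6},{"dx":0.01,"dy":-0.035,"dz":0.2,"yaw":0,"hand":0.6}]'
python3 -m jog '[{"dx":0,"dy":0.5,"dz":1.3,"yaw":0,"hand":0.8},{"dx":0,"dy":1.8,"dz":2.2,"yaw":0,"hand":0.9},{"dx":0,"dy":3.2,"dz":3,"yaw":0,"hand":0.9},{"dx":0,"dy":4.6,"dz":3.6,"yaw":0,"hand":0.9},{"dx":0,"dy":6,"dz":4,"yaw":0,"hand":0.9},{"dx":0,"dy":7.4,"dz":4,"yaw":0,"hand":0.9},{"dx":0,"dy":8.8,"dz":4,"yaw":0,"hand":0.9},{"dx":0,"dy":10.2,"dz":4,"yaw":0,"hand":0.9}]'
python3 -m jog '[{"dx":0,"dy":1.4,"dz":0,"yaw":1,"hand":0.9},{"dx":0,"dy":2.8,"dz":0,"yaw":2,"hand":0.9},{"dx":0,"dy":4.2,"dz":0,"yaw":3,"hand":0.9},{"dx":0,"dy":4.8,"dz":0,"yaw":4,"hand":0.9},{"dx":0,"dy":4.8,"dz":0,"yaw":4,"hand":0.9},{"dx":0,"dy":4.8,"dz":0,"yaw":4,"hand":0.9}]'
python3 - <<'E'
from h import *
c,im,d=look("w9",380,520,210,350,z=30,s=3)
W=world(c,d); m=(W[...,2]>22)&(W[...,2]<40)&(abs(W[...,0]-452)<65)&(abs(W[...,1]-285)<65)&(d>0)
print(m.sum(),cv2.minAreaRect(W[m][:,:2].astype(np.float32)))
E
```

```text
clock: 21.38
eef_pos: [455.1, -315.9, 45.4]
orientation: [2.184, 0.081, -2.195]
contact_force: [1.3, 0.5, -0.2]
width: 51.3
clock: 22.38
eef_pos: [457.0, 92.0, 208.4]
orientation: [2.188, 0.075, -2.185]
contact_force: [1.4, 0.0, -0.2]
width: 76.8
clock: 23.12
eef_pos: [456.9, 281.6, 207.9]
orientation: [1.949, 0.483, -1.95]
contact_force: [0.2, -0.0, 0.5]
width: 77.0
23.125 [456.9 281.6 207.9] jaw -62.2 77.0
3376 ((455.837646484375, 281.573974609375), (65.3884506225586, 54.9844970703125), 27.313777923583984)
```

View pics/w9.png

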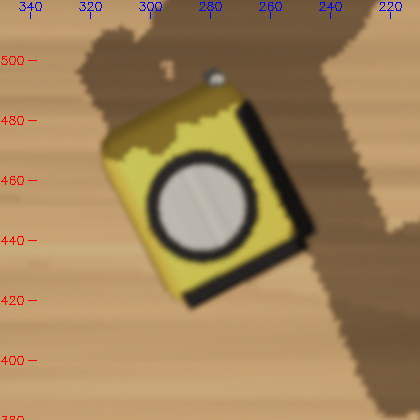

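Only this tape is near (452,282) mm. Its disc is at (202,207) and the body centre is close to the depth fit. I'll pick it up and carry it to the yellow tile, whose centre is (444.5,8.3) with yaw 96.6°.

```bash
python3 -m jog '[{"dx":-0.05,"dy":0,"dz":-1.2,"yaw":0,"hand":0.9},{"dx":-0.05,"dy":0,"dz":-2.5,"yaw":0,"hand":0.9},{"dx":-0.05,"dy":0,"dz":-3.7,"yaw":0,"hand":0.9},{"dx":-0.05,"dy":0,"dz":-4.6,"yaw":0,"hand":0.9},{"dx":-0.05,"dy":0,"dz":-5,"yaw":0,"hand":0.9},{"dx":-0.05,"dy":0,"dz":-5.1,"yaw":0,"hand":0.9},{"dx":-0.05,"dy":0,"dz":-5.1,"yaw":0,"hand":0.45},{"dx":-0.05,"dy":0,"dz":-5.1,"yaw":0,"hand":0.45}]' 50
python3 -m jog '[{"dx":0,"dy":0,"dz":0,"yaw":0,"hand":0.45},{"dx":0,"dy":0,"dz":0,"yaw":0,"hand":0.45},{"dx":0,"dy":0,"dz":0.5,"yaw":0,"hand":0.45},{"dx":0,"dy":0,"dz":1.5,"yaw":0,"hand":0.45}]' 50
```

```text
clock: 24.18
eef_pos: [456.3, 282.6, 5.9]
orientation: [1.952, 0.485, -1.946]
contact_force: [1.1, 0.9, -2.5]
width: 52.9
clock: 24.68
eef_pos: [453.4, 281.7, 63.7]
orientation: [1.945, 0.484, -1.953]
contact_force: [0.5, 0.1, -1.2]
width: 53.2
```

```bash
python3 -m jog '[{"dx":0,"dy":-1,"dz":0,"yaw":1.7,"hand":0.45},{"dx":-0.1,"dy":-2.3,"dz":0,"yaw":3.4,"hand":0.45},{"dx":-0.1,"dy":-3.6,"dz":0,"yaw":5.1,"hand":0.45},{"dx":-0.2,"dy":-4.9,"dz":0,"yaw":6.8,"hand":0.45},{"dx":-0.22,"dy":-6.2,"dz":0,"yaw":8.5,"hand":0.45},{"dx":-0.22,"dy":-6.83,"dz":-0.2,"yaw":10.2,"hand":0.45},{"dx":-0.22,"dy":-6.83,"dz":-0.4,"yaw":11.55,"hand":0.45},{"dx":-0.22,"dy":-6.83,"dz":-0.6,"yaw":11.55,"hand":0.45}]' 50
python3 -m jog '[{"dx":0,"dy":0,"dz":0,"yaw":0,"hand":0.45}]' 50
python3 - <<'E'
from h import *
look("w10",370,510,-100,120)
E
```

```text
clock: 25.68
eef_pos: [446.2, 8.7, 40.2]
orientation: [1.118, 1.265, -1.117]
contact_force: [0.1, 0.2, -1.2]
width: 53.0
clock: 25.8
eef_pos: [445.6, 9.5, 39.8]
orientation: [1.117, 1.266, -1.118]
contact_force: [0.1, -0.0, -1.1]
width: 53.0
25.8 [445.6   9.5  39.8] jaw 7.1 53.0
```

View pics/w10.png

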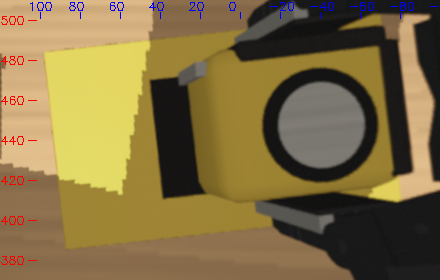

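The tape is held level, with its centre about 4 mm toward -y of the TCP. I'll bias by 3 mm and lower it.

```bash
python3 -m jog '[{"dx":-0.03,"dy":0.06,"dz":-0.4,"yaw":0,"hand":0.45},{"dx":-0.03,"dy":0.06,"dz":-0.7,"yaw":0,"hand":0.45},{"dx":-0.03,"dy":0.06,"dz":-0.81,"yaw":0,"hand":0.45},{"dx":-0.03,"dy":0.06,"dz":-0.83,"yaw":0,"hand":0.45},{"dx":-0.03,"dy":0.06,"dz":-0.83,"yaw":0,"hand":0.45},{"dx":-0.03,"dy":0.06,"dz":-0.83,"yaw":0,"hand":0.9},{"dx":-0.03,"dy":0.06,"dz":-0.83,"yaw":0,"hand":0.9},{"dx":-0.03,"dy":0.06,"dz":0.2,"yaw":0,"hand":0.9}]'
python3 -m jog '[{"dx":0,"dy":0,"dz":1.3,"yaw":0,"hand":0.9},{"dx":-0.5,"dy":0,"dz":2.5,"yaw":0,"hand":0.9},{"dx":-1.5,"dy":0,"dz":3.5,"yaw":0,"hand":0.9},{"dx":-2.5,"dy":-1,"dz":4.5,"yaw":0,"hand":0.9},{"dx":-3,"dy":-2.4,"dz":5,"yaw":0,"hand":0.9},{"dx":-3,"dy":-3.8,"dz":5,"yaw":0,"hand":0.9},{"dx":-3,"dy":-5,"dz":5,"yaw":0,"hand":0.9},{"dx":-3,"dy":-6.2,"dz":5,"yaw":0,"hand":0.9}]'
python3 -m jog '[{"dx":-0.5,"dy":-1.4,"dz":0,"yaw":0,"hand":0.9},{"dx":-1.5,"dy":-2.8,"dz":0,"yaw":0,"hand":0.9},{"dx":-1.5,"dy":-4,"dz":0,"yaw":0,"hand":0.9},{"dx":-1.5,"dy":-4,"dz":0,"yaw":0,"hand":0.9}]'
python3 - <<'E'
from h import *
c=optics.calibration("top"); im,d=optics.get_image("top")
o=grid(rect(c,im,370,720,-370,230,3,1.3),370,720,-370,230,1.3); cv2.imwrite("pics/final.png",o)
W=world(c,d)
for n,(x,y,a) in dict(plane=(641,126.6,102.6),hammer=(659,-121,91.7),square=(444.2,-272.2,93.6),tape=(444.5,8.3,96.6)).items():
    a=np.radians(a); X=np.array([np.cos(a),np.sin(a)]); q=W[...,:2]-[x,y]; t=q@X; l=q@[-X[1],X[0]]
    m=(abs(t)<84)&(abs(l)<52)&(W[...,2]>(9 if n=="square" else 14))&(d>0)
    print(n,m.sum(),W[m][:,2].max().round(),cv2.minAreaRect(np.stack([t[m],l[m]],-1).astype(np.float32)))
    if n in("square","hammer"): 
        for k in range(-80,80,20):
            b=m&(t>k)&(t<=k+20)
            if b.sum()>8: print(k,b.sum(),l[b].min().round(),l[b].max().round())
for q in[(-317,600),(331,620)]:
  m=(abs(W[...,1]-q[0])<70)&(abs(W[...,0]-q[1])<90)&(W[...,2]>25)
  P=W[m]; print(P.min(0).round(),P.max(0).round())
E
```

```text
clock: 26.85
eef_pos: [442.8, 11.9, 46.4]
orientation: [1.114, 1.272, -1.12]
contact_force: [1.1, 0.5, 0.5]
width: 76.9
clock: 27.85
eef_pos: [324.6, -238.4, 248.4]
orientation: [1.117, 1.265, -1.116]
contact_force: [1.0, -0.5, 0.2]
width: 76.8
clock: 28.35
eef_pos: [263.9, -400.0, 247.4]
orientation: [1.119, 1.265, -1.119]
contact_force: [-0.2, 0.5, -0.4]
width: 76.9
plane 862 48.0 ((-0.063629150390625, 0.2028350830078125), (49.71041488647461, 140.66505432128906), 89.96663665771484)
hammer 959 34.0 ((0.6160049438476562, 2.458953857421875), (89.19593048095703, 152.95748901367188), 89.4269790649414)
-80 209 -41.0 48.0
-60 206 -42.0 48.0
-40 91 -9.0 15.0
-20 88 -10.0 16.0
0 102 -12.0 16.0
20 89 -8.0 16.0
40 88 -9.0 15.0
60 86 -9.0 16.0
square 734 23.0 ((-4.070457458496094, 2.8868408203125), (84.51386260986328, 133.9655303955078), 89.50153350830078)
-60 269 -39.0 46.0
-40 204 -38.0 45.0
-20 70 23.0 45.0
0 66 24.0 45.0
20 58 23.0 43.0
40 65 22.0 44.0
tape 612 39.0 ((0.7738094329833984, 0.2458171844482422), (64.82220458984375, 54.93806457519531), 1.0604958534240723)
[ 594. -362.   25.] [ 660. -295.  178.]
[615. 312.  26.] [669. 367. 153.]
```

View pics/final.png

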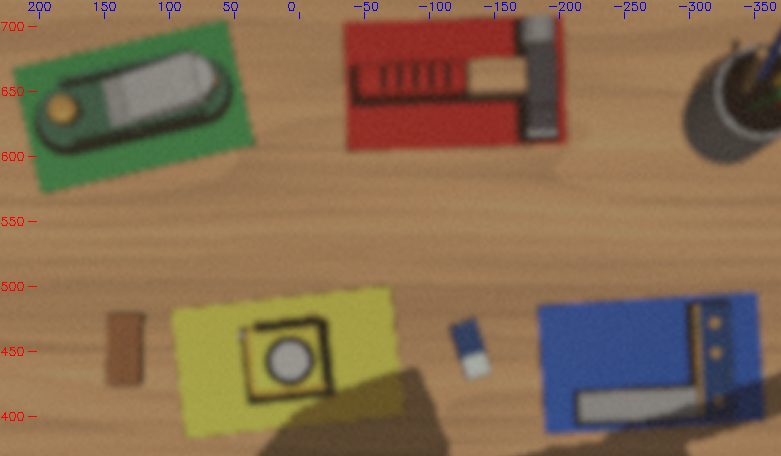

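```bash
python3 -c "
from rig import r; print(r.finish_job())"
```

```text
the job is handed in; nothing more can be done
None
```

All four tools are back on their own tiles, and I handed the job in at about 28.5 s on the robot's clock. No verdict was reported.

I parked the square on the yellow tile. Then I moved the hammer to the red tile, the plane to green, the square to blue, and last the far tape measure to yellow.

- **Tool positions:** the last top-camera check shows every tool flat and inside its black outline, with the hammer and the square pointing as drawn. By depth, the plane and tape are within about 1 mm of centre. The hammer and square are within about 4 mm, and all four are within about 1° of their tiles.
- **Glue and pot:** neither moved by more than 2 mm between the first and last readings.
- **Arm:** it ended clear of everything at z ≈ 247 mm, and no check failed.
- **One disagreement:** two estimates of the tape's centre differed by about 4 mm. I shifted the release point by about 3 mm to allow for it, and the final check puts the tape within 1 mm of centre.

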